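Index the mirror carriage one hole along the test rail

ROBOT

A 6-joint arm with a two-finger parallel gripper is mounted at the origin on the work surface. World frame = base frame: x ahead of the robot, y to its left, z up, the work surface at z = 0. Lengths are in m, angles in rad, forces in N, time in s.
With the tool pointing down it reaches from about 0.35 to 0.975 m from the base axis. Payload 17.4 kg.
Tool frame: the origin (TCP) lies at the very end of the fingers, on their centre line; the grasp point (between the pads) lies 19 mm behind it (robot.pinch_z is the distance from the TCP to the grasp point, in m); z points along the fingers, y is the line along which they close (so a half turn about z gives the same grasp; the last joint's range is limited). The gripper opens to 85 mm and grips with 20 to 120 N. Pads are 22 mm wide; open, the fingers measure 114 mm over their backs; the gripper's body (76 mm by 85 mm) begins 54 mm behind the grasp point. The pads swing forward as they close: fully open they stand 13 mm farther back than shut.
Start: joints at [-1.376, 0.116, 1.442, -0, 1.584, -0.038], TCP at [0.156, -0.657, 0.231] pointing down, gripper open.
Joint ranges: [-2.83, 2.83], [-0.83, 2.19], [0.07, 2.5], [-1.14, 4.28], [0.01, 3], [-2.97, 2.97]. Speed limits (rad/s): [1.89, 1.89, 2.22, 3.14, 3.14, 3.14].

INTERFACE

Orientations are given as a unit quaternion [w, x, y, z].
In Python, from workcell import robot gives the robot as it stands.
- The arm moves only by the shell command python3 -m handwheel 'ROWS' [OPENING] [FORCE]. ROWS is JSON, a list of rows, each a list of 6 numbers: the shift along the world's x, y, z in m, then the turn, a rotation vector about the world's x, y, z in rad. In form: [[x, y, z, ax, ay, az], ...]. A call has 1 to 5 rows; each row is the pose to reach, as a shift and turn from the pose commanded when the call began; what a row does not reach only later rows make up. A row lasts 1/10 s, in which the tool goes at most 50 mm and 8.59 degrees, less where a joint would pass 70% of its speed; a pose out of reach is approached as far as the arm can. A call with a gripper value outside its range is refused whole. OPENING is the finger opening in m, from 0 to 0.0854, set as the call begins (- or left out, the last holds). The fingers move at their own pace and stop on an object; FORCE is the grip in N (left out, the last holds). Time passes only in rows, so rows that repeat a pose let the fingers close. It gives the time, the measured TCP pose, the force, the opening and the grip force at its end, in the units of the state.
- robot.observe(): the state, without advancing time (a new reading comes with each control period).
- robot.capture(name): name is "scene" or "top"; returns a dict with "image" (400x640x3 uint8, blue, green, red), "fx", "fy", "cx", "cy" (pixels), "R" (3x3) and "t" (3): a world point X has camera coordinates R X + t. Camera axes: x right, y down, z forward; pixel columns grow to the right and rows downward; lengths in m; the calibration is good to about 2 mm. A picture is of the moment at which its call begins. There is no depth.
- robot.hand_in(): hands the job in; it is judged then, once.
The state is a dict: "time": time; "joints": joint angles; "joint_vel": joint speeds; "joint_efforts": joint torques, N m; "ee_pos": TCP position; "tool_rot": TCP orientation; "wrist_force": force on the tool from outside, world axes, zero at the start; "ft_torque": the same for the moment, N m; "gripper_width": finger opening in m; "grip_force": force on a finger pad.
Only numpy, scipy, OpenCV 4.12 (cv2) and the standard library are available. Lean on these libraries where they do the work, as an engineer would, in place of code of your own. Each camera call takes 0.05 s, during which the arm holds its last target. There are 200 camera calls.

TASK

On the button box press the red button fully down to stop the rig, let it come up, then press the blue one fully down to release the brake; never press two at once, and leave the black one alone. Then pull up the orange lock knob, slide the blue mirror section along the rail to the next hole towards the green end block, and push the knob fully down so that the pin is home in that hole. The weak spring will not keep it there, so finish still holding the knob down, pin fully home, with everything else on the table left where it is.

Things in the scene. Friction and masses are not known exactly. Their poses are not given: they have to be found in the camera images.
- rig: Straight indexing rail fixed to the table, 330 mm long: aluminium profile under a steel strip whose top is 66 mm above the table, with five square 14 mm locating holes in a row at 40 mm pitch (at y = -80, -40, 0, 40, 80 mm). Origin: centre of its underside, on the table; its y axis runs along the rail (the sliding direction), z is up.
- green_stop: Green plastic end block, 64 x 18 mm and 78 mm high, fixed at one end of the rail, 168 mm from the rail's middle; which end varies. Origin: centre of its underside.
- yellow_stop: Yellow end block, the same size, fixed at the other end of the rail.
- carriage (a joint): Position along the rail (m) of the blue sliding section, a saddle 60 mm long and 68 mm wide with its top at 80 mm, which carries a black wing mirror (125 x 185 mm, all below 105 mm) on the rail's +x side. 0 = the rail's middle hole, where it starts (within 1.5 mm); positive = towards the rail's +y; neighbouring holes at +0.040 and -0.040. It slides against about 3 N of friction once the lock pin is out; end travel 0.090 either way. The pin has 2 mm of play each way in a hole.
- plunger (a joint): Height of the lock pin (m): 0 = fully home in its hole (a hard stop), 0.020 = pulled up to its stop. The round-nosed 10 mm pin is clear of the hole above 0.014. The spring is tired: let go in a hole it rests about 0.004 up, so the last 4 mm must be pushed down and held; spring rate 600 N/m both ways about that rest (8 N to lift to 0.018, about 2.5 N to push home).
- pull_knob: Orange knob on top of the lock pin, an upright cylinder 26 mm in diameter and 32 mm high, riding on the middle of the blue section and free on all sides above it. Origin: centre of its underside, 96 mm above the table with the pin fully home (100 mm at rest). It rises with the pin and travels with the section. Below it a 20 mm thick barrel stands on the section's top (80 mm).
- knob_mid (a point): Point on the orange knob's axis at half its height, 112 mm above the table with the pin home (116 mm at rest).
- station: Grey button box fixed to the table, 100 x 220 mm, 50 mm high, with three upward-facing push buttons in a row along its y axis, 65 mm apart; which colour is where varies. Origin: centre of its underside.
- red_button (a joint): Travel of the red button (m): 0 = up, 0.006 = fully down; 5 N takes it fully down, it springs back by itself.
- red_button_top (a point): Centre of the top face of the red button, 28 mm in diameter in a metal collar; about 72 mm above the table when up, pressed straight down.
- blue_button (a joint): Travel of the blue button (m): 0 = up, 0.006 = fully down; 5 N takes it fully down, it springs back by itself.
- blue_button_top (a point): Centre of the top face of the blue button, 28 mm in diameter in a metal collar; about 72 mm above the table when up, pressed straight down.
- black_button (a joint): Travel of the black button (m): 0 = up, 0.006 = fully down; 5 N takes it fully down, it springs back by itself.
- black_button_top (a point): Centre of the top face of the black button, 28 mm in diameter in a metal collar; about 72 mm above the table when up, pressed straight down.
- tape_roll: Bystander, to be left alone: roll of cream masking tape lying flat, 100 mm across, 24 mm high. Origin: its underside.
- wrench: Bystander, to be left alone: steel wrench lying on the table.
- screwdriver: Bystander, to be left alone: red-handled screwdriver lying on the table.
- spray_can: Bystander, to be left alone: yellow spray can, 60 mm across, 190 mm high. Origin: its underside.
- mug: Bystander, to be left alone: white mug, 80 mm across, 95 mm high. Origin: its underside.
- parts_tray: Bystander, to be left alone: blue open tray of screws, 160 x 120 x 45 mm. Origin: its underside.
- spare_mirror: Bystander, to be left alone: spare grey wing mirror lying glass up, 125 x 185 x 50 mm. Origin: its underside.
There are look-alikes about, which are no part of the job. Of the things that look like the green_stop, take the one that is farthest to the robot's left at the start.

How it is judged:
By the outcome, as a careful person would: the job done as asked, in the order asked, and still so for the second after the job is handed in, while the arm keeps its last pose, push and grip.
It also fails if it takes over 51 s, if anything falls off the work surface, if the arm or the gripper's body presses on something with over 40 N, if the wrist force passes 120 N, or if a joint passes its speed limit or range.

## Working session

There is one attempt and no reset: what is moved stays moved. The work goes in short steps, Python scripts to look and compute and a shell command to move; the robot and the scene stay as the last step left them, time stands still between calls to the robot, and variables do not carry over. Pictures are saved under pics/ and viewed, at most 10 in all, crops included, and the job is handed in when it is done.

```bash
mkdir -p pics; cat > h.py <<'E'
import numpy as np, cv2, pickle
from workcell import robot
def cap(n):
    c=robot.capture(n); return c
def ray(c,u,v,z):
    d=np.array(c["R"]).T@np.array([(u-c["cx"])/c["fx"],(v-c["cy"])/c["fy"],1.]); o=-np.array(c["R"]).T@np.array(c["t"])
    return o+d*(z-o[2])/d[2]
def proj(c,X):
    p=np.array(c["R"])@np.array(X)+np.array(c["t"]); return c["fx"]*p[0]/p[2]+c["cx"],c["fy"]*p[1]/p[2]+c["cy"]
E
python3 - <<'E'
from h import *
for n in("top","scene"):
    c=cap(n); pickle.dump(c,open(n+".pkl","wb")); cv2.imwrite(f"pics/{n}0.png",c["image"])
    print(n,-np.array(c["R"]).T@np.array(c["t"]),c["fx"])
print(robot.observe())
E
```

```text
top [0.45633262 0.00275297 1.62426554] 425.99923683361186
scene [ 0.91598183 -0.50167983  1.10393582] 409.096793407937
{'time': 0.1, 'joints': array([-1.37578230e+00,  1.16442368e-01,  1.44216507e+00,  1.91891324e-05,
        1.58400309e+00, -3.78182789e-02]), 'joint_vel': array([-0.00128895,  0.00042223, -0.00187643,  0.00105   , -0.00091625,
        0.00230132]), 'joint_efforts': array([ 1.47878851e-03, -7.33665991e+01, -6.33789897e+01, -1.46167745e-04,
        5.24614326e-03, -3.92157560e-06]), 'ee_pos': array([ 0.15569956, -0.65663389,  0.2306538 ]), 'tool_rot': array([-5.08118741e-04,  9.93231147e-01,  1.16153475e-01, -3.03959915e-05]), 'wrist_force': array([-1.42861506, -0.1804411 ,  0.62634144]), 'ft_torque': array([-0.04244366, -0.01823008, -0.00265194]), 'grip_force': 0.0, 'gripper_width': 0.08559137147358764}
```

View pics/top0.png

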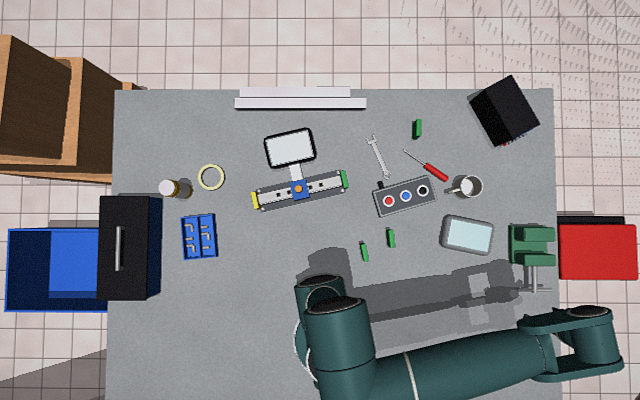

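View pics/scene0.png

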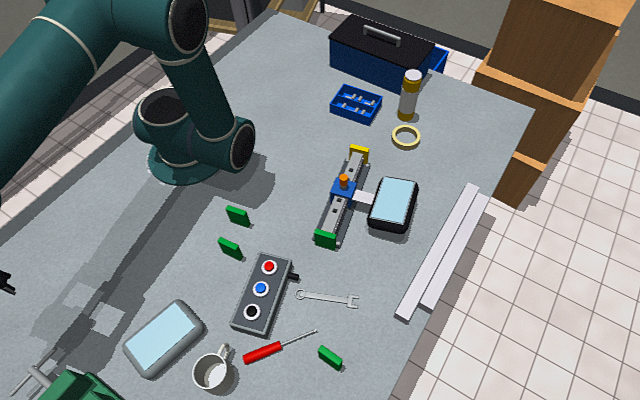

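```bash
cat > m.py <<'E'
from h import *
def blobs(c,name,roi):
    im=c["image"]; hsv=cv2.cvtColor(im,cv2.COLOR_BGR2HSV); x0,y0,x1,y1=roi
    H,S,V=[a.astype(int) for a in cv2.split(hsv)]
    m={"red":((H<6)|(H>172))&(S>150)&(V>90),"blue":(H>100)&(H<125)&(S>120)&(V>80),"green":(H>50)&(H<80)&(S>120)&(V>50),
       "yellow":(H>22)&(H<33)&(S>150)&(V>80),"orange":(H>7)&(H<19)&(S>150)&(V>100)}[name].astype(np.uint8)
    z=np.zeros_like(m); z[y0:y1,x0:x1]=m[y0:y1,x0:x1]
    n,l,s,ct=cv2.connectedComponentsWithStats(z)
    i=1+np.argmax(s[1:,4]) if n>1 else None
    return None if i is None else (ct[i],s[i])
E
python3 - <<'E'
from m import *
T,S=[pickle.load(open(n+".pkl","rb")) for n in("top","scene")]
R={"top":{"red":(370,170,440,220),"blue":(370,170,440,220),"green":(335,165,355,195),"yellow":(245,185,262,212),"orange":(285,175,315,200)},
"scene":{"red":(245,250,290,330),"blue":(245,250,290,330),"green":(310,225,345,250),"yellow":(345,140,375,170),"orange":(330,170,360,195)}}
hz={"red":.072,"blue":.072,"green":.078,"yellow":.078,"orange":.132}
for k in hz:
    for n,c in(("top",T),("scene",S)):
        b=blobs(c,k,R[n][k]); print(k,n,b[0].round(1),b[1],ray(c,*b[0],hz[k]).round(4))
# black button: dark inside collar
a=T["image"][120:230,230:450]; b=S["image"][140:350,220:440]
out=np.hstack([cv2.resize(a,None,fx=2,fy=2)]); cv2.imwrite("pics/crop.png",np.hstack([cv2.resize(a[:, :],(440,220),interpolation=cv2.INTER_CUBIC)]))
cv2.imwrite("pics/crop.png",cv2.resize(b,(560,535),interpolation=cv2.INTER_CUBIC))
for p in [(388,201),(405.5,195.5),(422.5,190)]: print(ray(T,*p,.072).round(4))
for p in [(269,266),(260,288),(252,311)]: print(ray(S,*p,.072).round(4))
E
```

```text
red top [435.4 172.5] [429 170  11   8  53] [ 0.6216 -0.3777  0.072 ]
red scene [268.6 265.4] [264 261  10   9  65] [ 0.521  -0.2089  0.072 ]
blue top [405.4 195.1] [402 192   8   7  40] [ 0.5389 -0.2684  0.072 ]
blue scene [260.1 287.2] [255 283  11  10  79] [ 0.5398 -0.2711  0.072 ]
green top [343.5 178.9] [340 171   8  17  84] [ 0.5972 -0.043   0.078 ]
green scene [324.7 238.6] [314 229  23  21 304] [ 0.6082 -0.0605  0.078 ]
yellow top [253.5 198.6] [251 192   6  17  46] [0.5247 0.2847 0.078 ]
yellow scene [360.3 150.7] [350 144  19  20 138] [0.533  0.2698 0.078 ]
orange top [297.9 188. ] [295 185   7   7  35] [0.5599 0.1186 0.132 ]
orange scene [343.2 177. ] [339 174   9   7  51] [0.5603 0.1161 0.132 ]
[ 0.5173 -0.205   0.072 ]
[ 0.5375 -0.2686  0.072 ]
[ 0.5576 -0.3304  0.072 ]
[ 0.5231 -0.2097  0.072 ]
[ 0.5409 -0.273   0.072 ]
[ 0.5615 -0.3332  0.072 ]
```

View pics/crop.png

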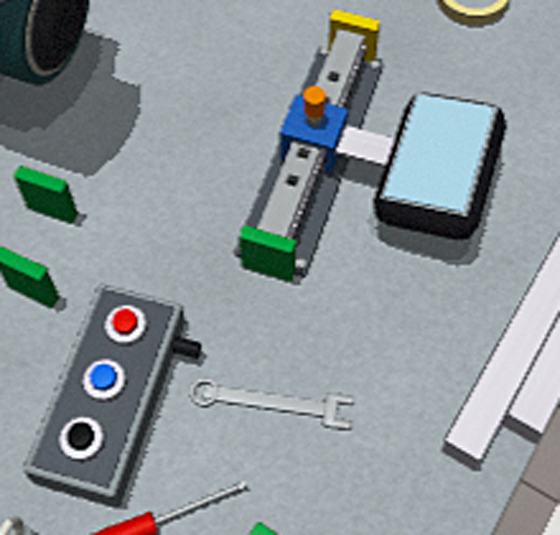

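Look-alikes for the green end block are at top-view pixels (344,179), (364,251), (390,237) and (417,128). The leftmost, (344,179), is fixed on the rail, so I'll use that one. In the crop, red is at about (269,265), blue (260,287), black (252,311) and the knob (343,177). I'm moving to red now with the gripper shut.

```bash
python3 -m handwheel '[[0.015,0.02,0,0,0,0],[0.04,0.05,0,0,0,0],[0.07,0.085,0,0,0,0],[0.1,0.12,0,0,0,0],[0.13,0.155,0,0,0,0]]' 0 60
python3 -m handwheel '[[0.03,0.035,0,0,0,0],[0.06,0.075,0,0,0,0],[0.09,0.11,0,0,0,0],[0.12,0.15,-0.01,0,0,0],[0.15,0.185,-0.03,0,0,0]]'
python3 -m handwheel '[[0.025,0.033,-0.02,0,0,0],[0.05,0.066,-0.04,0,0,0],[0.07,0.095,-0.06,0,0,0],[0.084,0.11,-0.08,0,0,0],[0.084,0.11,-0.08,0,0,0]]'
```

```text
time: 0.6
ee_pos: [0.2865, -0.5002, 0.231]
tool_rot: [-0.0, 0.993, 0.116, -0.0]
wrist_force: [0.9, -0.5, 0.2]
gripper_width: 0.0124
grip_force: 0.0
time: 1.1
ee_pos: [0.4362, -0.316, 0.2028]
tool_rot: [0.001, 0.993, 0.116, 0.001]
wrist_force: [0.9, -0.4, 0.7]
gripper_width: -0.0002
grip_force: 0.0
time: 1.6
ee_pos: [0.519, -0.2052, 0.1185]
tool_rot: [-0.001, 0.993, 0.117, -0.002]
wrist_force: [-0.0, 0.2, 0.7]
gripper_width: 0.0001
grip_force: 0.0
```

```bash
python3 -m handwheel '[[0.001,-0.001,-0.02,0,0,0],[0.001,-0.001,-0.036,0,0,0],[0.001,-0.001,-0.042,0,0,0],[0.001,-0.001,-0.042,0,0,0]]'
python3 -m handwheel '[[0,0,-0.004,0,0,0],[0,0,-0.008,0,0,0],[0,0,-0.011,0,0,0],[0,0,-0.011,0,0,0]]'
```

```text
time: 2.0
ee_pos: [0.5193, -0.2089, 0.079]
tool_rot: [-0.0, 0.993, 0.116, -0.001]
wrist_force: [0.1, 0.6, -0.2]
gripper_width: 0.0
grip_force: 0.0
time: 2.4
ee_pos: [0.5202, -0.2089, 0.0689]
tool_rot: [0.0, 0.993, 0.116, 0.0]
wrist_force: [0.1, -1.3, 4.4]
gripper_width: -0.0002
grip_force: 1.5
```

```bash
python3 - <<'E'
from h import *
for n,r in(("scene",(200,220,320,340)),):
    c=cap(n); x0,y0,x1,y1=r; cv2.imwrite("pics/red1.png",cv2.resize(c["image"][y0:y1,x0:x1],None,fx=4,fy=4,interpolation=cv2.INTER_CUBIC))
E
```

```text
(no output)
```

View pics/red1.png

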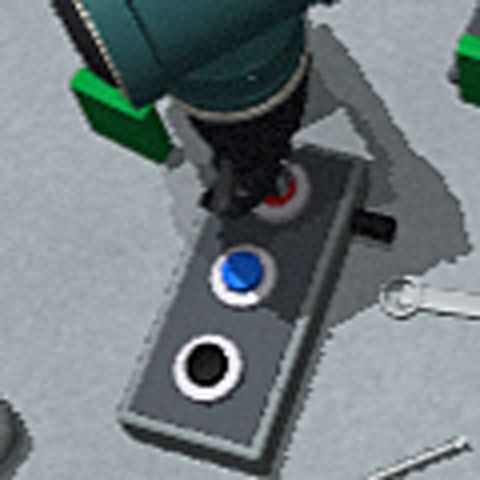

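The picture shows the shut fingers on the red button (pixel 268,266), with blue and black clear. I'll keep pressing until it hits the hard stop.

```bash
python3 -m handwheel '[[0.002,0,-0.002,0,0,0],[0.002,0,-0.004,0,0,0],[0.002,0,-0.004,0,0,0],[0.002,0,-0.004,0,0,0]]'
```

```text
time: 2.85
ee_pos: [0.5223, -0.2088, 0.0658]
tool_rot: [0.0, 0.993, 0.116, 0.0]
wrist_force: [-4.9, 1.9, 14.6]
gripper_width: 0.0
grip_force: 7.2
```

```bash
python3 -m handwheel '[[0,0,-0.001,0,0,0],[0,0,-0.002,0,0,0],[0,0,-0.002,0,0,0]]'; python3 -m handwheel '[[0,0,0.02,0,0,0],[0,0,0.04,0,0,0],[0,0,0.055,0,0,0],[0,0,0.055,0,0,0]]'; python3 - <<'E'
from m import *
c=cap("scene"); print(blobs(c,"blue",(245,250,290,330)),blobs(c,"red",(245,250,290,330)))
E
```

```text
time: 3.15
ee_pos: [0.5224, -0.2089, 0.0655]
tool_rot: [0.0, 0.993, 0.116, 0.001]
wrist_force: [-15.0, 5.2, 33.2]
gripper_width: -0.0001
grip_force: 16.1
time: 3.55
ee_pos: [0.5228, -0.2089, 0.1197]
tool_rot: [0.001, 0.993, 0.116, 0.001]
wrist_force: [-0.4, 0.1, 0.0]
gripper_width: 0.0004
grip_force: 0.0
(array([260.10126582, 287.21518987]), array([255, 283,  11,  10,  79], dtype=int32)) (array([268.46428571, 265.60714286]), array([264, 262,  10,   8,  56], dtype=int32))
```

```bash
python3 -m handwheel '[[0.006,-0.021,0,0,0,0],[0.012,-0.042,0,0,0,0],[0.017,-0.061,-0.01,0,0,0],[0.017,-0.061,-0.03,0,0,0],[0.017,-0.061,-0.038,0,0,0]]'; python3 -m handwheel '[[0,0,-0.002,0,0,0],[0,0,-0.004,0,0,0],[0,0,-0.007,0,0,0],[0,0,-0.01,0,0,0],[0,0,-0.01,0,0,0]]'
```

```text
time: 4.1
ee_pos: [0.5379, -0.2694, 0.0764]
tool_rot: [-0.001, 0.993, 0.116, -0.002]
wrist_force: [0.1, -0.5, -0.8]
gripper_width: 0.0004
grip_force: 0.0
time: 4.6
ee_pos: [0.5392, -0.2696, 0.07]
tool_rot: [0.0, 0.993, 0.116, 0.0]
wrist_force: [0.6, 0.7, 1.7]
gripper_width: 0.0004
grip_force: 1.2
```

```bash
python3 -m handwheel '[[0,0,-0.002,0,0,0],[0,0,-0.004,0,0,0],[0,0,-0.006,0,0,0],[0,0,-0.006,0,0,0]]'
```

```text
time: 5.0
ee_pos: [0.5394, -0.2697, 0.0657]
tool_rot: [0.0, 0.993, 0.116, 0.001]
wrist_force: [-6.7, 5.3, 20.9]
gripper_width: -0.0
grip_force: 10.6
```

```bash
python3 -m handwheel '[[0,0,-0.001,0,0,0],[0,0,-0.001,0,0,0]]'; python3 -m handwheel '[[0,0,0.03,0,0,0],[0,0,0.07,0,0,0],[0,0.02,0.11,0,0,0],[0,0.06,0.13,0,0,0],[0.003,0.105,0.13,0,0,0]]'; python3 -m handwheel '[[0.003,0.045,0,0,0,0],[0.006,0.09,0,0,0,0],[0.01,0.135,0,0,0,0],[0.014,0.18,0,0,0,0],[0.016,0.22,0,0,0,0]]' 0.085; python3 -m handwheel '[[0.001,0.03,0,0,0,0],[0.0015,0.05,0,0,0,0],[0.0015,0.06,0,0,0,0],[0.0015,0.06,0,0,0,0]]';python3 - <<'E'
from m import *
c=cap("scene"); print(blobs(c,"blue",(245,250,290,330)),blobs(c,"red",(245,250,290,330)),robot.observe()["ee_pos"])
E
```

```text
time: 5.2
ee_pos: [0.5395, -0.2698, 0.0656]
tool_rot: [0.0, 0.993, 0.116, 0.001]
wrist_force: [-11.3, 7.7, 29.2]
gripper_width: 0.0
grip_force: 14.9
time: 5.7
ee_pos: [0.5425, -0.1646, 0.1962]
tool_rot: [0.001, 0.993, 0.115, 0.002]
wrist_force: [0.9, -0.1, -0.4]
gripper_width: 0.0003
grip_force: 0.0
time: 6.2
ee_pos: [0.5578, 0.0573, 0.1926]
tool_rot: [0.0, 0.993, 0.116, -0.0]
wrist_force: [1.7, -1.3, 0.9]
gripper_width: 0.0728
grip_force: 0.0
time: 6.6
ee_pos: [0.5594, 0.1159, 0.1924]
tool_rot: [0.0, 0.993, 0.117, -0.0]
wrist_force: [-0.4, -1.1, 0.0]
gripper_width: 0.0852
grip_force: 0.0
(array([260.10126582, 287.21518987]), array([255, 283,  11,  10,  79], dtype=int32)) (array([268.56923077, 265.36923077]), array([264, 261,  10,   9,  65], dtype=int32)) [0.5594156  0.11511911 0.1925342 ]
```

```bash
python3 -m handwheel '[[0.001,0.0015,-0.03,0,0,0],[0.001,0.0015,-0.06,0,0,0],[0.001,0.0015,-0.08,0,0,0],[0.001,0.0015,-0.093,0,0,0],[0.001,0.0015,-0.095,0,0,0]]'; python3 -m handwheel '[[0,0,0,0,0,0],[0,0,0,0,0,0],[0,0,0,0,0,0],[0,0,0,0,0,0],[0,0,0,0,0,0]]' 0.02 40;  python3 -m handwheel '[[0,0,0,0,0,0],[0,0,0,0,0,0],[0,0,0,0,0,0]]' 
python3 - <<'E'
from h import *
c=cap("scene"); x0,y0,x1,y1=(280,120,420,260); cv2.imwrite("pics/grip.png",cv2.resize(c["image"][y0:y1,x0:x1],None,fx=4,fy=4,interpolation=cv2.INTER_CUBIC))
E
```

```text
time: 7.15
ee_pos: [0.56, 0.1159, 0.0964]
tool_rot: [0.0, 0.993, 0.116, -0.001]
wrist_force: [0.1, -0.9, -0.2]
gripper_width: 0.0849
grip_force: 0.0
time: 7.65
ee_pos: [0.5607, 0.1169, 0.0983]
tool_rot: [0.0, 0.993, 0.116, 0.0]
wrist_force: [1.8, -0.8, 0.4]
gripper_width: 0.0249
grip_force: 39.2
time: 7.95
ee_pos: [0.5607, 0.1169, 0.0979]
tool_rot: [0.0, 0.993, 0.116, 0.0]
wrist_force: [2.1, 0.3, 0.8]
gripper_width: 0.0249
grip_force: 39.2
```

View pics/grip.png

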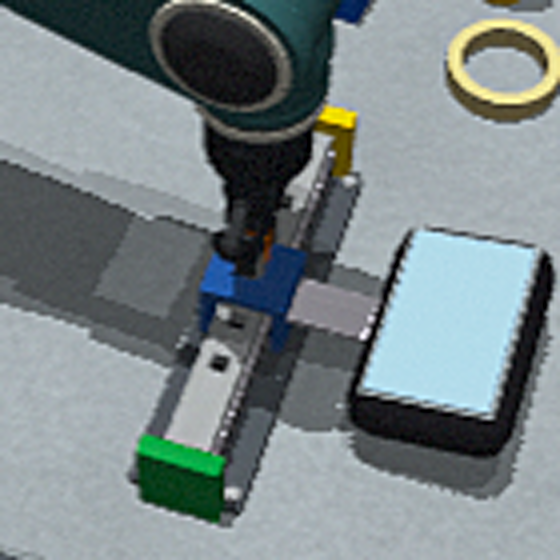

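The fingers hold the knob over the blue section (pixel 343,180), and the opening reads 25 mm. Next I lift it 14 mm.

```bash
python3 -m handwheel '[[0,0,0.004,0,0,0],[0,0,0.008,0,0,0],[0,0,0.012,0,0,0],[0,0,0.0145,0,0,0],[0,0,0.0145,0,0,0]]' - 60;  python3 -m handwheel '[[0,0,0,0,0,0],[0,0,0,0,0,0]]'
```

```text
time: 8.5
ee_pos: [0.5605, 0.1168, 0.1123]
tool_rot: [0.0, 0.993, 0.116, -0.0]
wrist_force: [6.3, -0.3, -7.4]
gripper_width: 0.0245
grip_force: 59.2
time: 8.7
ee_pos: [0.5604, 0.1168, 0.112]
tool_rot: [0.0, 0.993, 0.116, -0.0]
wrist_force: [6.6, 1.6, -7.8]
gripper_width: 0.0243
grip_force: 59.2
```

```bash
python3 -m handwheel '[[0.0013,-0.006,0,0,0,0],[0.0035,-0.016,0,0,0,0],[0.0057,-0.026,0,0,0,0],[0.0077,-0.035,0,0,0,0],[0.0086,-0.039,0,0,0,0]]';  python3 -m handwheel '[[0,0,0,0,0,0],[0,0,0,0,0,0],[0,0,0,0,0,0]]'
python3 - <<'E'
from h import *
c=cap("scene"); x0,y0,x1,y1=(280,120,420,260); cv2.imwrite("pics/slid.png",cv2.resize(c["image"][y0:y1,x0:x1],None,fx=4,fy=4,interpolation=cv2.INTER_CUBIC))
o=robot.observe(); print(o["ee_pos"],o["wrist_force"])
E
```

```text
time: 9.2
ee_pos: [0.5695, 0.0778, 0.1121]
tool_rot: [-0.0, 0.993, 0.116, 0.0]
wrist_force: [9.1, 5.8, -7.3]
gripper_width: 0.0243
grip_force: 59.4
time: 9.5
ee_pos: [0.5695, 0.0777, 0.1122]
tool_rot: [0.0, 0.993, 0.116, 0.0]
wrist_force: [9.2, -0.3, -7.6]
gripper_width: 0.0243
grip_force: 59.6
[0.56949953 0.07768706 0.1121549 ] [10.0569498  -1.51361964 -8.00532206]
```

View pics/slid.png

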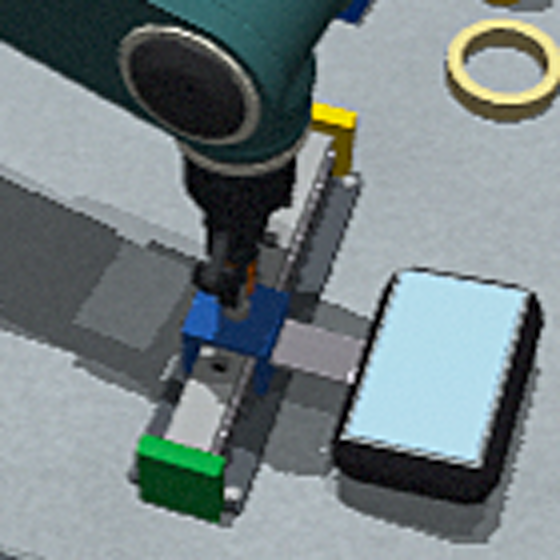

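The blue section is now one hole nearer the green block, with only the outer hole visible beyond it (pixel 334,211). Lowering the knob.

```bash
python3 -m handwheel '[[0.001,0,-0.003,0,0,0],[0.001,0,-0.006,0,0,0],[0.001,0,-0.009,0,0,0],[0.001,0,-0.012,0,0,0],[0.001,0,-0.012,0,0,0]]';  python3 -m handwheel '[[0,0,-0.002,0,0,0],[0,0,-0.004,0,0,0],[0,0,-0.006,0,0,0],[0,0,-0.006,0,0,0]]'
```

```text
time: 10.05
ee_pos: [0.57, 0.0778, 0.1001]
tool_rot: [0.0, 0.993, 0.116, -0.0]
wrist_force: [1.0, -0.8, -0.2]
gripper_width: 0.0246
grip_force: 60.1
time: 10.45
ee_pos: [0.5702, 0.0778, 0.0951]
tool_rot: [0.0, 0.993, 0.116, 0.0]
wrist_force: [-3.4, -3.2, 8.2]
gripper_width: 0.0244
grip_force: 61.6
```

```bash
python3 -m handwheel '[[0,0,-0.001,0,0,0],[0,0,-0.001,0,0,0],[0,0,-0.001,0,0,0]]';  python3 -m handwheel '[[0,0,-0.001,0,0,0],[0,0,-0.001,0,0,0],[0,0,-0.001,0,0,0]]'
```

```text
time: 10.75
ee_pos: [0.5704, 0.0779, 0.095]
tool_rot: [0.0, 0.993, 0.116, 0.001]
wrist_force: [-7.3, -3.7, 15.8]
gripper_width: 0.0248
grip_force: 62.3
time: 11.05
ee_pos: [0.5706, 0.0779, 0.0949]
tool_rot: [0.0, 0.993, 0.116, 0.001]
wrist_force: [-11.2, -4.3, 25.2]
gripper_width: 0.0243
grip_force: 63.2
```

```bash
python3 -m handwheel '[[0,0,0.001,0,0,0],[0,0,0.001,0,0,0],[0,0,0.001,0,0,0],[0,0,0.001,0,0,0]]'
python3 - <<'E'
from h import *
c=cap("scene"); cv2.imwrite("pics/fin.png",c["image"])
E
```

```text
time: 11.45
ee_pos: [0.5704, 0.0779, 0.095]
tool_rot: [0.0, 0.993, 0.116, 0.001]
wrist_force: [-6.7, -2.8, 16.5]
gripper_width: 0.0247
grip_force: 62.1
```

View pics/fin.png

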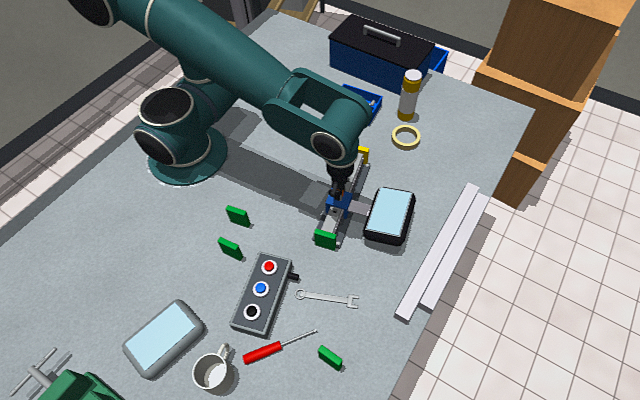

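The blue section (338,203) sits in the next hole towards green. The knob is held against its hard stop, the buttons are up, and the bystanders haven't moved.

```bash
python3 -c "
from workcell import robot; print(robot.hand_in())"
```

```text
the job is handed in; nothing more can be done
None
```

The job is handed in at about 11.5 s of the 51 s: red then blue were each pressed to their stops and released, the blue section was moved one hole towards the green block, and the arm is still holding the knob down with the pin against its hard stop.

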